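# Spin the flywheel and stop it with the magnet at the coil

### The job

The spark plug is out of this small engine, and the flywheel on top should turn freely: with a fingertip, flick it clockwise as seen from above so that it spins briskly by itself, untouched, for a good two seconds. While it is still running on, brake it with a fingertip so that it comes to rest with its magnet squarely facing the legs of the ignition coil, ready for setting the air gap; keep the fingertip on until it is dead still there, then take the hand away. Only push and touch, grasp nothing; do not shift the engine or the things lying round it.

Things in the scene. Friction and masses are not known exactly. Their poses are not given: they have to be found in the camera images.
- engine: Small cast-aluminium engine, heavy (about 10 kg with its flywheel) but standing loose on two timber bearers; 255 x 200 x 203 mm overall. Origin on the bench under the upright crank axis (z up); its finned cylinder and the ignition coil lie on its +x side, which roughly faces away from the robot. Nothing rises above the flywheel's fins except the nut's shaft end.
- hub (a point): Point on the flywheel's axis at the height of its flat upper face, 174 mm above the bench; it does not turn. The flywheel is 200 mm across, with a smooth upright rim 26 mm high up to this height. The upper face is bare and smooth from 29 to 63 mm from the axis (a good place for a braking fingertip); inside that stand a low boss and the nut with the shaft end, 29 mm high.
- fin (a point): Middle of the top edge of one of the eight upright radial fins, 80 mm from the axis and 22 mm above the flat upper face; it turns with the wheel. Fins are 4 mm thick and run from 64 to 97 mm from the axis. They stand at 36, 72, 108 and 144 degrees from the magnet, either way round; this one is 108 degrees anticlockwise of it, seen from above.
- magnet (a point): Middle of the magnet's outer face on the rim, 102 mm from the axis and 12 mm below the flat upper face; it turns with the wheel. From above the magnet is the wide block with two socket screws (42 mm wide, 20 mm high, 74 to 96 mm from the axis) between two fins. Opposite it stands a smaller, lower balance lug (22 mm wide, 13 mm high, no screws).
- coil_face (a point): Middle of the three leg ends of the ignition coil, 106 mm from the axis on the engine's +x side and at the magnet's height; it is fixed to the engine, and its x axis points radially outward. The coil (black winding on a dark laminated core with two screws) reaches 58 mm along the rim and 40 mm outward, and its top is 1 mm above the flat upper face.
- flywheel (a joint): Angle of the flywheel in rad; 0 (and every whole turn of 6.283) has the magnet squarely facing the coil, and it grows clockwise as seen from above, counting on over the turns. The wheel is heavy (3.2 kg, about 0.016 kg m2) on a good bearing with a drag of 0.005 to 0.008 N m: it loses about 0.4 rad/s each second when left alone and stays where it is stopped.
- spark_plug: Spark plug lying beside the engine, 65 mm long; leave it alone. Origin on the bench under its middle.
- hexkey: Dark hexagon key, 104 mm long, lying in front of the engine; leave it alone. Origin under its middle.
- spanner: Combination spanner, 214 mm long, lying to the left of the engine; leave it alone. Origin under its middle.
- bolt: Bolt with a nut, 57 mm long, lying to the right of the engine; leave it alone. Origin under its middle.

How it is judged:
On the way, in this order (a step that is already met when the one before it is completed fails the run):
1. the flywheel spins clockwise by itself, untouched, faster than 0.8 rad/s for 1.5 s (velocity of joint flywheel above 0.8 rad/s and contact force between anything else and flywheel below 0.05 N), for 1.5 s.
2. a finger touches the flywheel while it still runs at over 0.2 rad/s (velocity of joint flywheel above 0.2 rad/s and contact force between the fingers and flywheel above 0.2 N).
3. the flywheel is still under the finger, its magnet within 12 mm of facing the coil (velocity of joint flywheel between -0.1 and 0.1 rad/s and contact force between the fingers and flywheel above 0.2 N and horizontal distance between magnet and coil_face below 0.0127 m), for 0.2 s.
At the end, for the whole second after the job is handed in: The flywheel is at rest with its magnet facing the coil's legs, within 12 mm along the rim (about 7 degrees), and the engine is where it was, within 12 mm (horizontal distance between magnet and coil_face below 0.0127 m and velocity of joint flywheel between -0.05 and 0.05 rad/s and distance of engine from where it was at the start of the episode below 0.012 m); the robot touches nothing.
It fails at once if the engine is shifted by more than 20 mm (distance of engine from where it was at the start of the episode above 0.02 m).
It fails at once if a thing lying round the engine is moved or lifted by more than 15 mm (distance of any of spark_plug, hexkey, spanner, bolt from where it was at the start of the episode above 0.015 m).
It also fails if it takes over 45 s, if anything falls off the work surface, if the arm or the gripper's body presses on something with over 40 N, if the wrist force passes 120 N, or if a joint passes its speed limit or range.

### The arm

A 6-joint arm with a two-finger parallel gripper is mounted at the origin on a cart in front of the work surface, level with it; the furniture and walls round the work are solid. World frame = base frame: x ahead of the robot, y to its left, z up, the work surface at z = 0. Lengths are in m, angles in rad, forces in N, time in s.
With the tool pointing down it reaches from about 0.35 to 0.975 m from the base axis. Payload 4.9 kg.
Tool frame: the origin (TCP) lies midway between the tips of the shut fingers; the grasp point (between the pads) lies 19 mm behind it; z points along the fingers, y is the line along which they close (so a half turn about z gives the same grasp; the last joint's range is limited). The gripper opens to 85 mm and grips with 20 to 120 N. Pads are 22 mm wide; open, the fingers measure 114 mm over their backs; the gripper's body (76 mm by 85 mm) begins 54 mm behind the grasp point. The pads swing forward as they close: fully open they stand 13 mm farther back than shut.
Start: joints at [1.085, 0.053, 1.613, -0, 1.476, -0.119], TCP at [0.224, 0.583, 0.231] pointing down, gripper open.
Joint ranges: [-3.01, 3.01], [-1.01, 2.22], [0.06, 2.58], [-1.02, 4.17], [0.09, 2.62], [-3.14, 3.14]. Speed limits (rad/s): [2.57, 2.57, 3.14, 3.14, 3.14, 3.14].

### API

Orientations are given as a unit quaternion [w, x, y, z].
In Python, from plant import * gives the robot as it stands.
- The arm moves only by the tool jog_arm, never from a script. Its argument "targets" is a list of rows, each a list of 3 entries, a list of its own where there are three numbers: the shift along the tool's x, y, z in units of 25 mm (1.0 is 25 mm), then the turn, a rotation vector about the tool's x, y, z in units of 8 degrees (1.0 is 8 degrees), then the opening in per cent of the stroke, from 0 (shut) to 100 (fully open). A call has 1 to 8 rows; each row is the pose to reach, as a shift and turn from the pose commanded when the call began, along the tool's axes at that moment; what a row does not reach only later rows make up. A row lasts 1/8 s, in which the tool goes at most 62.5 mm and 10.7 degrees, less where a joint would pass 70% of its speed; a pose out of reach is approached as far as the arm can. A call with a gripper value outside its range is refused whole. The fingers move at their own pace and stop on an object; the grip force is fixed at half the most. Time passes only in rows, so rows that repeat a pose let the fingers close. It gives the time, the measured TCP pose, the force, the opening and the grip force at its end, in the units of the state.
- state(): the state, without advancing time (a new reading comes with each control period).
- grab_frame(name): name is "scene" or "top" or "wrist"; returns (picture, depth): 480x640x3 uint8, red, green, blue; 480x640 float32, m along the optical axis (not along the pixel's ray), 0 where there is no reading.
- camera_params(name): a dict with "fovy" (degrees; the focal length in pixels is half the picture's height over the tangent of half this angle, whatever the lens; pixels are square), "cx", "cy" (the principal point, pixels), "dist" ([k1, k2, p1, p2, k3] as OpenCV has them; the pictures are not rectified), "rvec" (rotation vector, rad) and "tvec" (3), from world to camera coordinates, as OpenCV has them; the wrist camera has in their place "hand_eye" (4x4, takes a point from camera to tool coordinates, whose origin is the TCP and whose axes are the flange's). Camera axes: x right, y down, z forward; pixel columns grow to the right and rows downward; lengths in m; the calibration is good to about 2 mm. A picture is of the moment at which its call begins: read the wrist's pose just before it. camera_params takes no time and is no camera call.
- job_done(): hands the job in; it is judged then, once.
The state is a dict: "time": time; "joint_pos": joint angles; "joint_vel": joint speeds; "joint_efforts": joint torques, N m; "tool_pos": TCP position; "tool_rot": TCP orientation; "contact_force": force on the tool from outside, world axes, zero at the start; "ft_torque": the same for the moment, N m; "gripper_width": opening from 0.0 (shut) to 1.0 (fully open); "grasp_force": force on a finger pad.
Only numpy, scipy, OpenCV 4.12 (cv2) and the standard library are available. Lean on these libraries where they do the work, as an engineer would, in place of code of your own. Each camera call takes 0.05 s, during which the arm holds its last target. There are 200 camera calls.

## Working session

There is one attempt and no reset: what is moved stays moved. The work goes in short steps, Python scripts to look and compute and a tool call to move; the robot and the scene stay as the last step left them, time stands still between calls to the robot, and variables do not carry over. Pictures are saved under pics/ and viewed, at most 10 in all, crops included, and the job is handed in when it is done.

Besides the shell and the picture viewer there is one more tool, called after "Call:" by a JSON object that holds its "name" and its "arguments", one argument or row to a line. jog_arm: Moves the arm, as the interface text tells. Its arguments: {"type":"object","properties":{"targets":{"type":"array"}},"required":["targets"]}

```bash
mkdir -p pics; cat > h.py <<'E'
from plant import *
import numpy as np, cv2
from scipy.spatial.transform import Rotation as R
def K(c):
    f=240/np.tan(np.radians(c["fovy"])/2); return np.array([[f,0,c["cx"]],[0,f,c["cy"]],[0,0,1.]])
def ray(name,uv):
    c=camera_params(name); uv=np.array(uv,float).reshape(-1,1,2)
    n=cv2.undistortPoints(uv,K(c),np.array(c["dist"],float)).reshape(-1,2)
    d=np.c_[n,np.ones(len(n))]
    M=cv2.Rodrigues(np.array(c["rvec"],float))[0]; t=np.array(c["tvec"],float).ravel()
    return -M.T@t, d@M
def at_z(name,uv,z):
    o,d=ray(name,uv); return o+d*((z-o[2])/d[:,2])[:,None]
def save(name,fn):
    p,d=grab_frame(name); cv2.imwrite('pics/'+fn,p[:,:,::-1]); return p,d
E
python3 - <<'E'
from h import *
s=state();print(s)
save("top","t1.png");save("scene","s1.png")
print(camera_params("top"))
E
```

```text
{'time': 0.0, 'joint_pos': array([ 1.08501523e+00,  5.33389741e-02,  1.61428411e+00, -3.48067035e-06,
        1.47601015e+00, -1.19029726e-01]), 'joint_vel': array([-1.63583250e-05, -2.79268516e-04,  1.19443157e-03, -1.87409231e-03,
        5.22248201e-05,  1.62605854e-03]), 'joint_efforts': array([ 6.43580697e-04, -3.93685985e+01, -3.70177424e+01, -6.18362424e-05,
        7.14043636e-03,  1.69011071e-05]), 'tool_pos': array([0.22384105, 0.58287529, 0.23008002]), 'tool_rot': array([-3.02206551e-04,  1.82349437e-01,  9.83233259e-01, -9.74508913e-04]), 'contact_force': array([-0.12310953, -0.97817904,  0.28854577]), 'ft_torque': array([ 0.00590723, -0.05872218,  0.069948  ]), 'grasp_force': 0.0, 'gripper_width': 0.998877481932412}
{'fovy': 46.856170460906405, 'cx': 318.783470595041, 'cy': 234.3561880782957, 'dist': array([-0.0250148,  0.       ,  0.       ,  0.       ,  0.       ]), 'rvec': array([ 2.3796872 , -1.65798677,  0.22596913]), 'tvec': array([-0.31850163,  0.49056683,  0.85929401])}
```

View pics/t1.png

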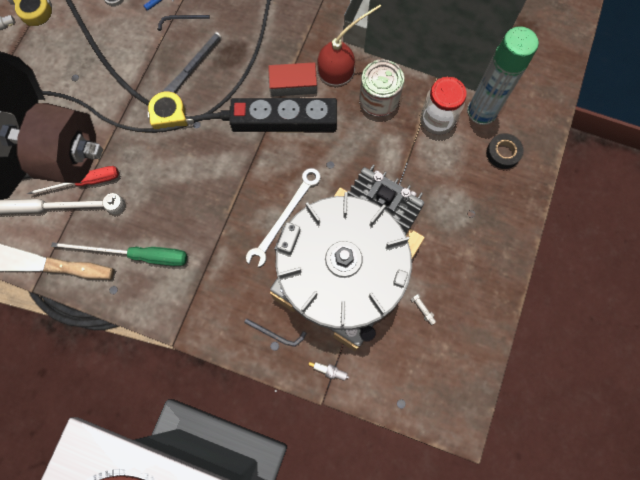

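View pics/s1.png

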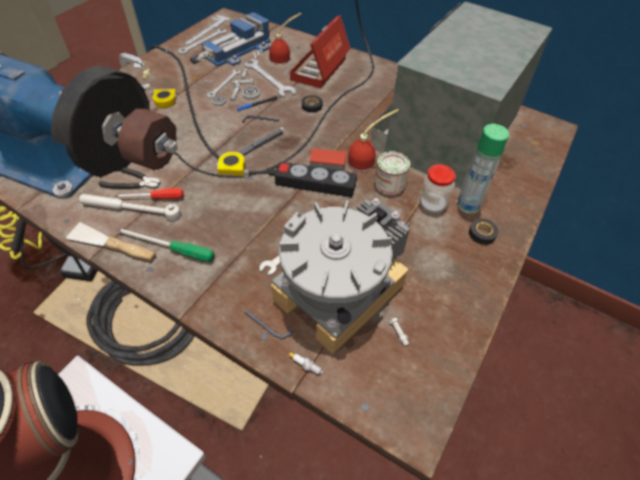

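The top view shows the flywheel centred near (344,260). The magnet block is at (288,238), the balance lug at (401,278), and the cylinder and coil near (387,197). The scene view agrees. I'll enlarge the wheel.

```bash
python3 - <<'E'
from h import *
p=cv2.imread('pics/t1.png'); cv2.imwrite('pics/t1c.png',cv2.resize(p[150:360,240:450],(588,588),interpolation=cv2.INTER_CUBIC)) # scale 2.8
for n,u,z in [("nut/hub",(344,258),.174),("mag",(288,238),.194),("lug",(401,278),.187),("coil",(387,197),.174),("spanner a",(312,177),.0),("spanner b",(257,257),0),("bolt",(423,309),0),("plug",(330,371),0),("hex",(275,333),0)]:
    print(n,at_z("top",u,z).round(4))
E
```

```text
nut/hub [[ 0.5213 -0.1869  0.174 ]]
mag [[ 0.5165 -0.1025  0.194 ]]
lug [[ 0.5187 -0.2732  0.187 ]]
coil [[ 0.6325 -0.216   0.174 ]]
spanner a [[ 0.6883 -0.0714  0.    ]]
spanner b [[ 0.5112 -0.0329  0.    ]]
bolt [[ 0.5248 -0.3382  0.    ]]
plug [[ 0.3706 -0.2226  0.    ]]
hex [[ 0.3975 -0.1123  0.    ]]
```

View pics/t1c.png

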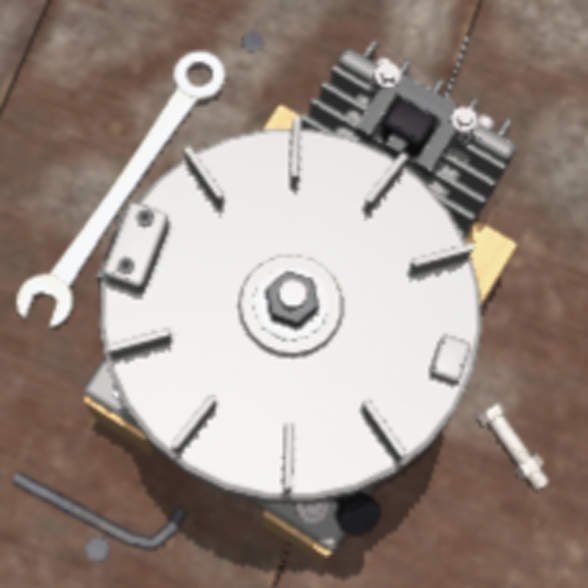

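The enlarged crop shows the boss centre at crop (291,305). The magnet, with its two screws, is at crop (137,244), and the coil winding is at crop (408,120) with screws at (388,75) and (465,118). So the magnet has to go roughly 105° clockwise to reach the coil. I'll measure this with the depth picture.

```bash
cat >> h.py <<'E'
def cloud(name="top"):
    p,d=grab_frame(name); v,u=np.nonzero(d>0); c=camera_params(name)
    n=cv2.undistortPoints(np.c_[u,v].astype(float).reshape(-1,1,2),K(c),np.array(c["dist"],float)).reshape(-1,2)
    X=np.c_[n,np.ones(len(n))]*d[v,u][:,None]
    M=cv2.Rodrigues(np.array(c["rvec"],float))[0]
    return p,(X-np.array(c["tvec"],float).ravel())@M
def model():
    a=np.arange(720)*.5; m=np.zeros(720)
    for c,w in [(0,14.5),(180,8)]+[(s*k,1.8) for s in(1,-1) for k in(36,72,108,144)]:
        m[np.abs((a-c+180)%360-180)<=w]=1
    return m
def wheel(X,hub,zt):
    """world angle (deg, ccw) of the magnet and correlation"""
    q=X[:,:2]-hub; r=np.hypot(*q.T); k=(r>.075)&(r<.095); th=np.degrees(np.arctan2(q[:,1],q[:,0]))%360
    b=(th*2).astype(int)%720
    hi=k&(X[:,2]>zt+.005)&(X[:,2]<zt+.027); lo=k&(abs(X[:,2]-zt)<=.005)
    H=np.bincount(b[hi],minlength=720); L=np.bincount(b[lo],minlength=720)
    n=H+L; f=np.where(n>0,H/np.maximum(n,1),.0); w=(n>0)*1.
    m=model(); best=[]
    for s in range(720):
        mm=np.roll(m,s); best.append((w*(f-.15)*(mm-.25)).sum()/max(w.sum(),1))
    best=np.array(best); s=best.argmax()
    return s*.5,best[s],w.mean()
E
python3 - <<'E'
from h import *
from scipy.optimize import least_squares
p,X=cloud(); 
g=np.array([.52,-.187]); r=np.hypot(*(X[:,:2]-g).T)
zt=np.median(X[(r>.035)&(r<.06),2]); print("zt",zt,X[(r>.035)&(r<.06),2].std())
# hub by fitting circle to face edge (z near zt)
for _ in range(3):
    q=X[(abs(X[:,2]-zt)<.006)&(r<.115)]; a=np.arctan2(*(q[:,:2]-g).T[::-1]); rr=np.hypot(*(q[:,:2]-g).T)
    e=[q[(a>t)&(a<t+.1)][rr[(a>t)&(a<t+.1)].argsort()[-3:]].mean(0) for t in np.arange(-3.14,3.1,.1)]
    e=np.array(e); s=least_squares(lambda v:np.hypot(e[:,0]-v[0],e[:,1]-v[1])-v[2],[*g,.1],loss='soft_l1',f_scale=.001); g=s.x[:2]; r=np.hypot(*(X[:,:2]-g).T)
print("circle",s.x)
print("wheel",wheel(X,g,zt))
S=240+np.array([291,388,465,408,137])/2.8; T=150+np.array([305,75,118,120,244])/2.8
for n,u,v,z in zip(["boss","scr1","scr2","wind","mag"],S,T,[.178,.176,.176,.175,.194]):
    w=at_z("top",(u,v),z)[0]; d=w[:2]-g; print(n,w.round(4),np.hypot(*d).round(4),np.degrees(np.arctan2(d[1],d[0])).round(1))
w=[at_z("top",(240+a/2.8,150+b/2.8),.176)[0] for a,b in((388,75),(465,118))]; d=w[1]-w[0]
print("normal to screw line",np.degrees(np.arctan2(d[0],-d[1])),np.linalg.norm(d)); print("cam",ray("top",(320,240)))
E
```

```text
zt 0.1742951584214282 0.022025938524897874
circle [ 0.51892424 -0.18629202  0.09923714]
wheel (np.float64(90.0), np.float64(0.14409758213551024), np.float64(0.9666666666666667))
boss [ 0.519  -0.1875  0.178 ] 0.0012 -85.7
scr1 [ 0.6582 -0.1937  0.176 ] 0.1395 -3.1
scr2 [ 0.649  -0.2405  0.176 ] 0.1409 -22.6
wind [ 0.6377 -0.2121  0.175 ] 0.1216 -12.2
mag [ 0.5182 -0.1033  0.194 ] 0.083 90.5
normal to screw line -11.141150711221284 0.047613051024119356
cam (array([ 0.3324981 , -0.22261097,  0.95936159]), array([[ 0.248254  ,  0.09567509, -0.96401498]]))
```

Call:
{"name": "jog_arm", "arguments": {
  "targets": [
    [[0, 0, -2], [0, 0, -1.3], 0],
    [[0, 0, -2.8], [0, 0, -2.63], 0],
    [[0, 0, -2.8], [0, 0, -2.63], 0],
    [[0, 0, -2.8], [0, 0, -2.63], 0]
  ]
}}

```text
time: 0.65
tool_pos: [0.2239, 0.5829, 0.2995]
tool_rot: [-0.001, 0.001, 1.0, -0.001]
contact_force: [0.2, -0.4, -0.8]
gripper_width: 0.145
grasp_force: 0.0
```

```bash
python3 - <<'E'
from h import *
s=state(); print(s['time'],s['tool_pos'],s['gripper_width'],s['contact_force'],s['joint_pos']); print(R.from_quat(s['tool_rot'][[1,2,3,0]]).as_matrix().round(3))
E
```

```text
0.65 [0.22385487 0.5828547  0.29946061] 0.14546529211450948 [ 0.22105574 -0.37212668 -0.76747723] [ 1.08499076e+00  2.16076098e-02  1.53222532e+00 -2.73119909e-05
  1.59029260e+00 -4.83628930e-01]
[[-1.     0.002 -0.001]
 [ 0.002  1.    -0.002]
 [ 0.001 -0.002 -1.   ]]
```

Call:
{"name": "jog_arm", "arguments": {
  "targets": [
    [[-1.2, -2, 0], [0, 0, 0], 0],
    [[-2.4, -4, 0], [0, 0, 0], 0],
    [[-3.6, -6, 0], [0, 0, 0], 0],
    [[-4.8, -8, 0], [0, 0, 0], 0],
    [[-6, -10, 0], [0, 0, 0], 0],
    [[-7.2, -12, 0], [0, 0, 0], 0],
    [[-8.4, -14, 0], [0, 0, 0], 0],
    [[-8.8, -16, 0], [0, 0, 0], 0]
  ]
}}

```text
time: 1.65
tool_pos: [0.4444, 0.1814, 0.2988]
tool_rot: [-0.002, 0.001, 1.0, -0.001]
contact_force: [1.3, 0.4, 0.3]
gripper_width: 0.005
grasp_force: 0.0
```

Call:
{"name": "jog_arm", "arguments": {
  "targets": [
    [[0, -2.3, 0], [0, 0, 0], 0],
    [[0, -4.6, 0], [0, 0, 0], 0],
    [[0, -6.9, 0], [0, 0, 0], 0],
    [[0, -9.2, 0], [0, 0, 0], 0],
    [[0, -11.5, 0], [0, 0, 0], 0],
    [[0, -13.8, 0], [0, 0, 0], 0],
    [[0, -16, 0], [0, 0, 0], 0],
    [[0, -16.9, 0], [0, 0, 0], 0]
  ]
}}

```text
time: 2.65
tool_pos: [0.4434, -0.2409, 0.2989]
tool_rot: [-0.002, 0.002, 1.0, 0.001]
contact_force: [-0.2, -0.1, 0.0]
gripper_width: -0.001
grasp_force: 0.0
```

```bash
python3 - <<'E'
from h import *
s=state(); print(s['time'],s['tool_pos'],s['gripper_width'],s['contact_force'],s['joint_pos'])
p,X=cloud(); cv2.imwrite('pics/t2.png',p[:,:,::-1]); print(wheel(X,np.array([.519,-.187]),.1743))
E
```

```text
2.65 [ 0.44336601 -0.24093489  0.29886474] -0.0005478408600623264 [-0.20200275 -0.0810816   0.0110304 ] [-6.45318487e-01 -2.68320019e-01  1.79837602e+00 -7.55320297e-05
  1.61557316e+00 -2.21171086e+00]
(np.float64(53.5), np.float64(0.08782226107226107), np.float64(0.24305555555555555))
```

View pics/t2.png

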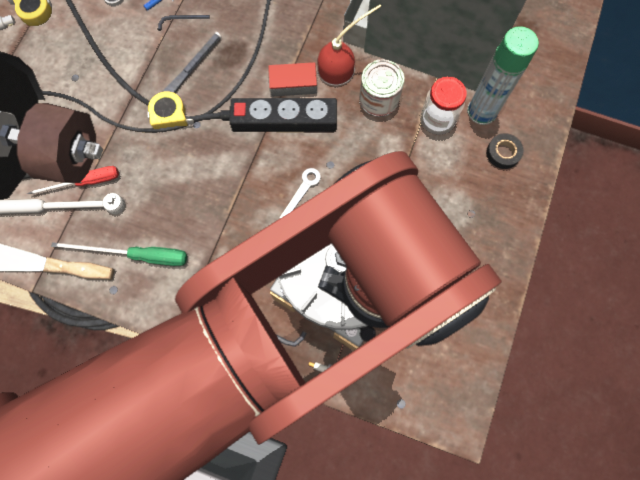

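The arm hides most of the wheel from the top camera. I'll check the scene and wrist cameras.

```bash
python3 - <<'E'
from h import *
c=camera_params("wrist"); print(c)
s=save("scene","s2.png")[0]; w=save("wrist","w2.png")[0]
cv2.imwrite('pics/c2.png',cv2.resize(np.hstack([s,w])[:,:,::-1],(800,300)))
p,X=cloud("scene"); print(wheel(X,np.array([.519,-.187]),.1743), ray("scene",(320,240)))
q=X[np.hypot(X[:,0]-.519,X[:,1]+.187)<.06]; print(np.median(q[:,2]))
E
```

```text
{'fovy': 60.02139469640148, 'cx': 315.33885663821474, 'cy': 239.03851148327402, 'dist': array([-0.09538019,  0.        ,  0.        ,  0.        ,  0.        ]), 'hand_eye': array([[-4.91309349e-04, -9.48812610e-01, -3.15839182e-01,
         8.13105157e-02],
       [ 9.99999879e-01, -4.65303360e-04, -1.57749885e-04,
        -3.40733710e-05],
       [ 2.71404741e-06, -3.15839222e-01,  9.48812724e-01,
        -1.42993675e-01],
       [ 0.00000000e+00,  0.00000000e+00,  0.00000000e+00,
         1.00000000e+00]])}
(np.float64(90.0), np.float64(0.13299517066757305), np.float64(0.7069444444444445)) (array([ 0.09168648, -0.41199687,  0.80556603]), array([[ 0.53297789,  0.32032159, -0.78318493]]))
0.17556440951201296
```

View pics/c2.png

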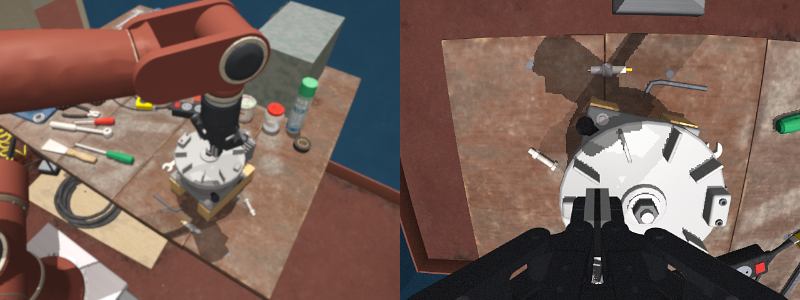

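The composite shows that the scene camera still sees most of the wheel, and its depth gives the magnet at 90.0°, matching the first measurement. The wrist picture shows the finger above the near gap. Descending between the fins.

Call:
{"name": "jog_arm", "arguments": {
  "targets": [
    [[0, 0, 1.6], [0, 0, 0], 0],
    [[0, 0, 3.2], [0, 0, 0], 0],
    [[0, 0, 4.3], [0, 0, 0], 0],
    [[0, 0, 4.7], [0, 0, 0], 0],
    [[0, 0, 4.7], [0, 0, 0], 0]
  ]
}}

```text
time: 3.48
tool_pos: [0.4446, -0.238, 0.1837]
tool_rot: [-0.0, -0.001, 1.0, 0.0]
contact_force: [0.2, -0.4, 0.5]
gripper_width: -0.002
grasp_force: 0.0
```

```bash
python3 - <<'E'
from h import *
s=state(); print(s['time'],s['tool_pos'],s['contact_force'])
p,X=cloud("scene"); print(wheel(X,np.array([.519,-.187]),.1745))
p=save("wrist","w3.png")[0]; cv2.imwrite('pics/w3c.png',p[100:480,120:560,::-1])
E
```

```text
3.475 [ 0.44459448 -0.23797619  0.18374457] [ 0.18926988 -0.39128525  0.52207898]
(np.float64(89.5), np.float64(0.08566473249846708), np.float64(0.5916666666666667))
```

View pics/w3c.png

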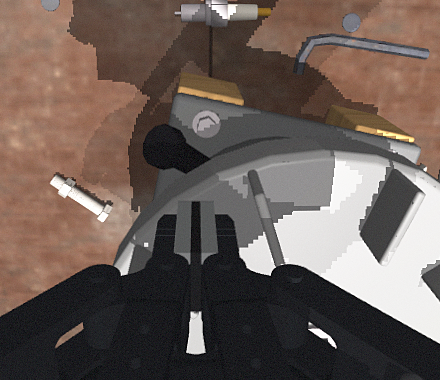

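The finger sits in the gap, with the 198° fin just ahead in +y (crop (265,220)). Flicking now, then lifting and moving over the brake spot.

Call:
{"name": "jog_arm", "arguments": {
  "targets": [
    [[0, 0.3, 0], [0, 0, 0], 0],
    [[0, 0.9, 0], [0, 0, 0], 0],
    [[0, 1.8, 0], [0, 0, 0], 0],
    [[0, 2.7, 0], [0, 0, 0], 0],
    [[0, 2.7, -1.4], [0, 0, 0], 0],
    [[-0.6, 2.4, -1.8], [0, 0, 0], 0],
    [[-1.14, 2.04, -1.8], [0, 0, 0], 0]
  ]
}}

```text
time: 4.45
tool_pos: [0.4742, -0.1875, 0.2312]
tool_rot: [0.002, -0.001, 1.0, -0.001]
contact_force: [0.4, -0.4, -0.0]
gripper_width: 0.001
grasp_force: 0.0
```

```bash
cat > spd.py <<'E'
from h import *
import sys
n=int(sys.argv[1]); hub=np.array([.519,-.187]); T=[];A=[]
for i in range(n):
    t=state()['time']; p,X=cloud("scene"); a,c,w=wheel(X,hub,.1745); T.append(t);A.append(a); print(round(t,3),a,round(c,3),round(w,2))
s=state(); print(s['tool_pos'],s['contact_force'])
if n>1:
    u=np.unwrap(np.radians(A)); k=np.polyfit(T,u,1); print("omega cw",-k[0],"togo cw at",T[-1],(np.polyval(k,T[-1])-np.radians(-12.3))%(2*np.pi))
E
python3 spd.py 5
```

```text
4.45 347.5 0.138 0.69
4.5 340.0 0.139 0.7
4.55 333.0 0.139 0.71
4.6 325.5 0.14 0.73
4.65 318.0 0.139 0.72
[ 0.47252622 -0.18729052  0.22863105] [0.27284817 0.20892019 0.40423002]
omega cw 2.5656340004316562 togo cw at 4.65 5.76656784858926
```

Call:
{"name": "jog_arm", "arguments": {
  "targets": [
    [[0, 0, 0.8], [0, 0, 0], 0],
    [[0, 0, 1.5], [0, 0, 0], 0],
    [[0, 0, 1.8], [0, 0, 0], 0],
    [[0, 0, 1.8], [0, 0, 0], 0],
    [[0, 0, 1.8], [0, 0, 0], 0],
    [[0, 0, 1.8], [0, 0, 0], 0],
    [[0, 0, 1.8], [0, 0, 0], 0],
    [[0, 0, 1.8], [0, 0, 0], 0]
  ]
}}

```text
time: 5.7
tool_pos: [0.4731, -0.1881, 0.1841]
tool_rot: [0.0, -0.0, 1.0, -0.0]
contact_force: [-0.1, 0.3, 0.4]
gripper_width: 0.002
grasp_force: 0.0
```

```bash
python3 spd.py 5
```

```text
5.7 181.0 0.138 0.67
5.75 175.5 0.138 0.67
5.8 170.0 0.138 0.68
5.85 164.0 0.135 0.68
5.9 158.0 0.138 0.68
[ 0.47294327 -0.18798097  0.1838041 ] [-1.5438457  -0.2456263   0.87865537]
omega cw 2.0071286397934625 togo cw at 5.9 2.975786374650327
```

Call:
{"name": "jog_arm", "arguments": {
  "targets": [
    [[0, 0, 0.1], [0, 0, 0], 0],
    [[0, 0, 0.2], [0, 0, 0], 0],
    [[0, 0, 0.2], [0, 0, 0], 0],
    [[0, 0, 0.2], [0, 0, 0], 0],
    [[0, 0, 0.2], [0, 0, 0], 0],
    [[0, 0, 0.2], [0, 0, 0], 0],
    [[0, 0, 0.2], [0, 0, 0], 0]
  ]
}}

```text
time: 6.82
tool_pos: [0.473, -0.188, 0.1789]
tool_rot: [0.0, -0.0, 1.0, -0.0]
contact_force: [-0.2, 0.2, -0.9]
gripper_width: 0.001
grasp_force: 0.0
```

```bash
python3 spd.py 8
```

```text
6.825 65.0 0.081 0.65
6.875 61.5 0.076 0.66
6.925 56.0 0.07 0.68
6.975 51.5 0.076 0.68
7.025 49.0 0.081 0.67
7.075 45.0 0.079 0.66
7.125 40.0 0.081 0.66
7.175 35.5 0.076 0.65
[ 0.47296101 -0.18800262  0.17883297] [ 0.3371927  -0.10052176  0.20574289]
omega cw 1.4523632704095795 togo cw at 7.175 0.8408123671482679
```

Call:
{"name": "jog_arm", "arguments": {
  "targets": [
    [[0, 0, 0], [0, 0, 0], 0],
    [[0, 0, 0], [0, 0, 0], 0],
    [[0, 0, 0], [0, 0, 0], 0],
    [[0, 0, 0], [0, 0, 0], 0],
    [[0, 0, 0.32], [0, 0, 0], 0],
    [[0, 0, 0.32], [0, 0, 0], 0],
    [[0, 0, 0.32], [0, 0, 0], 0]
  ]
}}

```text
time: 8.1
tool_pos: [0.4742, -0.189, 0.174]
tool_rot: [0.002, -0.0, 1.0, -0.001]
contact_force: [-2.9, 1.2, 11.5]
gripper_width: -0.002
grasp_force: 5.8
```

```bash
python3 spd.py 4
```

```text
8.1 349.5 0.138 0.69
8.15 349.0 0.135 0.68
8.2 349.5 0.134 0.68
8.25 349.0 0.135 0.68
[ 0.47417212 -0.18903161  0.17396106] [-2.98939443  0.55441657 11.04574905]
omega cw 0.034906585039890164 togo cw at 8.25 0.02443460952792087
```

The wheel stands still at 349.3° against the coil at 347.7°, with an 11 N press. Holding briefly, then lifting straight off.

Call:
{"name": "jog_arm", "arguments": {
  "targets": [
    [[0, 0, 0], [0, 0, 0], 0],
    [[0, 0, 0], [0, 0, 0], 0],
    [[0, 0, -0.3], [0, 0, 0], 0],
    [[0, 0, -1.2], [0, 0, 0], 0],
    [[0, 0, -2.8], [0, 0, 0], 0],
    [[0, 0, -4.8], [0, 0, 0], 0],
    [[2, 2, -5], [0, 0, 0], 0],
    [[2, 4, -5], [0, 0, 0], 0]
  ]
}}

```text
time: 9.3
tool_pos: [0.4219, -0.0878, 0.2963]
tool_rot: [0.001, 0.002, 1.0, -0.0]
contact_force: [1.1, 1.2, 0.1]
gripper_width: 0.0
grasp_force: 0.0
```

Call:
{"name": "jog_arm", "arguments": {
  "targets": [
    [[0, 2.3, 0], [0, 0, 0], 0],
    [[0, 4.6, 0], [0, 0, 0], 0],
    [[0, 6.9, 0], [0, 0, 0], 0],
    [[0, 9, 0], [0, 0, 0], 0],
    [[0, 11, 0], [0, 0, 0], 0],
    [[0, 12, 0], [0, 0, 0], 0],
    [[0, 12, 0], [0, 0, 0], 0]
  ]
}}

```text
time: 10.18
tool_pos: [0.4222, 0.2132, 0.295]
tool_rot: [-0.001, -0.002, 1.0, -0.0]
contact_force: [0.3, 0.1, 0.2]
gripper_width: 0.0
grasp_force: 0.0
```

```bash
python3 spd.py 4; python3 - <<'E'
from h import *
p=save("top","t4.png")[0]; cv2.imwrite('pics/t4c.png',cv2.resize(p[150:360,240:450,::-1],(588,588),interpolation=cv2.INTER_CUBIC))
E
```

```text
10.175 349.0 0.122 0.86
10.225 349.0 0.127 0.86
10.275 348.5 0.126 0.86
10.325 348.5 0.124 0.87
[0.42284854 0.21109545 0.29556841] [ 0.19815502  0.17357916 -0.11594095]
omega cw 0.06981317007979047 togo cw at 10.325 0.013089969389956657
```

View pics/t4c.png

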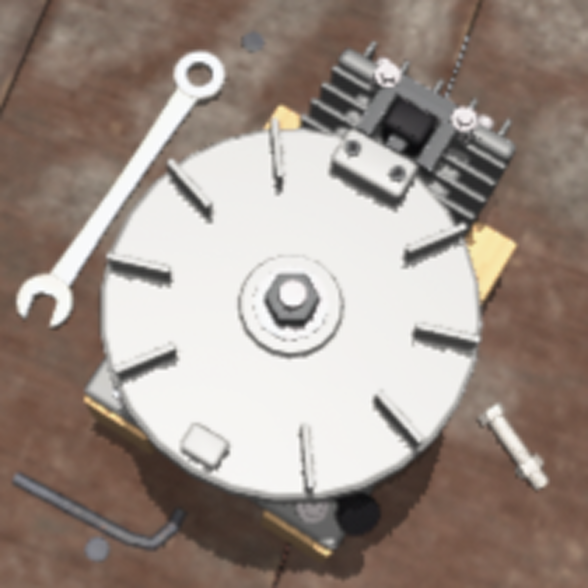

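The magnet, at crop (373,165), squarely faces the coil at crop (408,120). The engine and the things round it are where they were, and the wheel is at rest. Handing in.

```bash
python3 -c "
from plant import *
print(job_done())"
```

```text
the job is handed in; nothing more can be done
None
```

The job is handed in, with no verdict returned: the flywheel was flicked clockwise to about 2.6 rad/s, ran free for over 3 s, and was braked by fingertip to rest with its magnet within about 2° of the coil, hand clear, and nothing visibly shifted in the last picture.

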